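# Fetch the timer from under the rack with the reacher

## Robot

A 7-joint arm with a two-finger parallel gripper is mounted at the origin on a cart in front of the work surface, level with it; the furniture and walls round the work are solid. World frame = base frame: x ahead of the robot, y to its left, z up, the work surface at z = 0. Lengths are in m, angles in rad, forces in N, time in s.
With the tool pointing down it reaches from about 0.425 to 0.925 m from the base axis. Payload 6.8 kg.
Tool frame: the origin (TCP) lies midway between the tips of the shut fingers; the grasp point (between the pads) lies 19 mm behind it (grip_point_offset is the z of the grasp point in the tool frame, in m); z points along the fingers, y is the line along which they close (so a half turn about z gives the same grasp; the last joint's range is limited). The gripper opens to 85 mm and grips with 20 to 120 N. Pads are 22 mm wide; open, the fingers measure 114 mm over their backs; the gripper's body (76 mm by 85 mm) begins 54 mm behind the grasp point. The pads swing forward as they close: fully open they stand 13 mm farther back than shut.
Start: joints at [-1.294, 0.477, 0.022, 1.555, -0.011, 1.109, -0.083], TCP at [0.253, 0.626, 0.231] pointing down, gripper open.
Joint ranges: [-2.96, 2.96], [-0.34, 2.1], [-1.41, 1.46], [0.24, 2.44], [-1.37, 4.51], [0.17, 1.92], [-2.96, 2.96]. Speed limits (rad/s): [2.39, 2.39, 3.14, 3.14, 3.14, 3.14, 3.14].

## Interface

Orientations are given as a rotation vector (axis times angle).
In Python, from bench import get_obs, grab_frame, calibration, hand_in, grip_point_offset gives the robot as it stands.
- The arm moves only by the shell command python3 -m pendant 'ROWS' [OPENING] [FORCE]. ROWS is a JSON object of lists of equal length, an entry for each row: "translation": the shift along the world's x, y, z in units of 25 mm (1.0 is 25 mm), a list of three; "delta_rot": the turn, a rotation vector about the world's x, y, z in units of 5 degrees (1.0 is 5 degrees), a list of three. In form: {"translation": [[dx, dy, dz], ...], "delta_rot": [[rx, ry, rz], ...]}. A call has 1 to 12 rows; each row is the pose to reach, as a shift and turn from the pose commanded when the call began; what a row does not reach only later rows make up. A row lasts 1/8 s, in which the tool goes at most 62.5 mm and 10.7 degrees, less where a joint would pass 70% of its speed; a pose out of reach is approached as far as the arm can. A call with a gripper value outside its range is refused whole. OPENING is the opening, from 0 (shut) to 1 (fully open), set as the call begins (- or left out, the last holds). The fingers move at their own pace and stop on an object; FORCE is the grip in N (left out, the last holds). Time passes only in rows, so rows that repeat a pose let the fingers close. It gives the time, the measured TCP pose, the force, the opening and the grip force at its end, in the units of the state.
- get_obs(): the state, without advancing time (a new reading comes with each control period).
- grab_frame(name): name is "scene" or "top" or "wrist"; returns (picture, depth): 400x640x3 uint8, red, green, blue; 400x640 float32, m along the optical axis (not along the pixel's ray), 0 where there is no reading.
- calibration(name): a dict with "K" (3x3 intrinsics, pixels), "k1" (the pictures are not rectified: a ray, as slopes to the right and down, at radius r is drawn at 1 + k1 r^2 times it, then the intrinsics apply), "rvec" (rotation vector, rad) and "tvec" (3), from world to camera coordinates, as OpenCV has them. Camera axes: x right, y down, z forward; pixel columns grow to the right and rows downward; lengths in m; the calibration is good to about 2 mm. A picture is of the moment at which its call begins: read the wrist's pose just before it. calibration takes no time and is no camera call; for the wrist camera it gives the pose at the moment of the call.
- hand_in(): hands the job in; it is judged then, once.
The state is a dict: "clock": time; "joints": joint angles; "qvel": joint speeds; "tau": joint torques, N m; "tcp_pos": TCP position; "orientation": TCP orientation; "contact_force": force on the tool from outside, world axes, zero at the start; "moment": the same for the moment, N m; "grip_width": finger opening in m; "gripper_force": force on a finger pad.
Only numpy, scipy, OpenCV 4.12 (cv2) and the standard library are available. Lean on these libraries where they do the work, as an engineer would, in place of code of your own. Each camera call takes 0.05 s, during which the arm holds its last target. There are 200 camera calls.

## Task

The kitchen timer has slid under the spice rack: take the reacher by its leaning grip, reach into the gap and squeeze its trigger so that both jaws hold the timer, firmly but without crushing it. Lift it out over the sill with the reacher, neither touching it with your own fingers nor shoving the tin beside it. Set it gently upright on the wooden board, let it go, and stand the reacher back on its foot on the table.

Things in the scene. Friction and masses are not known exactly. Their poses are not given: they have to be found in the camera images.
- rack: Fixed light-wood spice rack, 210 deep (its x), 290 wide (its y), 246 high, spice jars on its middle board and a spoon on top. Origin: centre of its footprint on the table; z up; +x points into the rack, the open front looks along -x. The whole front, boards and side walls, is flush at x = -105 from the table up to 246, so a hand that works close before it has to lean back.
- rack_gap (a point): Middle of the gap's mouth at the foot of the rack, on the table at rack x = -105, y = 0, same axes. The gap is 105 high, 266 wide between the side walls and 200 deep to the back wall; its floor is the table. A sill 12 high and 10 thick runs along the mouth. Timer and tin stand in it, about 65 left and right of the middle; which is where varies.
- timer_mid (a point): Centre, half-way up, of the round kitchen timer (cream bowl, red upper half, diameter 63, the bowl 61, 46 high, about 110 g), standing upright under the rack, its centre 105 to 120 behind the mouth. z up.
- tin_mid (a point): Centre, half-way up, of the tin (diameter 57, 72 high, 180 g), a bystander in the other half of the gap. (Of the room: a wall cabinet hangs low over the left of the table, beside the rack; keep the arm clear of it.)
- board_top (a point): Centre of the top face of the fixed wooden chopping board, 165 (its x) by 260 (its y), 22 thick, lying flat on the table.
- reacher_grip (a point): Grip point of the loose reacher (350 g), midway between its two grip plates, 65 above the foot. x along the shaft to the jaws, y left, z up as it stands. Plates 30 wide, 54 long (36 below to 18 above this point), upright in the x-z plane, leaning back 40 degrees from vertical (top towards -x): take them across y with the hand leaning back likewise, fingertips forward and down.
- reacher_foot (a point): Underside of the reacher's foot, straight below the grip point, same axes. The foot spans x -70 to +12, y -25 to +25, 10 thick. The shaft (14 thick, at height 46) runs to x = 80; there a crosshead (x 80 to 98, 92 wide, 40 to 52 high) carries the jaws. The reacher stands on this foot by itself.
- reacher_jaws (a point): Point midway between the jaw pads at their middle: 140 ahead of the foot point along x, 30 above the foot's underside; same axes. Pads 44 long, 26 tall (17 to 43 above the underside). Held with the trigger about 4 to 5 mm squeezed, the reacher can be carried with its jaws still wide enough for the timer.
- jaw_left: Left jaw, a bar 76 long ahead of its pivot. Origin: the pivot, 89 ahead and 38.5 left of the foot point. Open, the pads are 88 apart at their middle, the jaws splayed 0.245 rad outward and 125 wide over the tips. Each pad closes 1.25 mm per mm of trigger: parallel and 63 apart at 10 mm, where they meet the timer.
- jaw_right: Right jaw, the mirror image; both move together.
- trigger (a joint): Squeeze of the trigger (the left, +y plate) in m: 0 free, 0.016 full; the grip is 58 mm wide free, 42 squeezed. The right plate is fixed, so between symmetric fingers the reacher shifts to its left by half the squeeze. A return spring resists with 12 N at 0 plus 0.4 N per mm; force beyond the spring reaches each jaw at about 0.4 of its value.

How it is judged:
On the way, in this order (a step that is already met when the one before it is completed fails the run):
1. both jaws of the reacher grip the timer under the rack (contact force between each of jaw_left, jaw_right and timer above 0.5 N and x of timer_mid in the frame of rack above -0.06 m), for 0.2 s.
2. the timer hangs between both jaws in front of the rack, off the table (contact force between each of jaw_left, jaw_right and timer above 0.3 N and x of timer_mid in the frame of rack below -0.14 m and height (world z) of timer_mid above 0.027 m), for 0.1 s.
At the end, for the whole second after the job is handed in: The timer stands upright (within 7 degrees) and still on the board, its centre over the board, no longer touched by the reacher; the reacher stands upright (within 7 degrees) and still on its foot on the table, its grip point 58 to 72 mm above the table, its trigger released (x of timer_mid in the frame of board_top between -0.0825 and 0.0825 m and y of timer_mid in the frame of board_top between -0.13 and 0.13 m and z of timer_mid in the frame of board_top between 0.018 and 0.028 m and angle between each of timer_mid, reacher_grip's own z axis and vertical below 0.12 rad and linear speed of each of timer, reacher below 0.02 m/s and contact force between reacher and timer below 0.1 N and height (world z) of reacher_grip between 0.058 and 0.072 m and value of joint trigger below 0.002 m).
It fails at once if the robot's own fingers touch the timer (contact force between the fingers and timer above 0.5 N).
It fails at once if a jaw squeezes the timer with more than 25 N (contact force between any of jaw_left, jaw_right and timer above 25 N).
It fails at once if the tin is shoved more than 40 mm or tipped (distance of tin_mid from where it was at the start of the episode above 0.04 m or angle between tin_mid's own z axis and vertical above 0.5 rad).
It fails at once if the timer is dropped or slammed on the board (faster than 0.6 m/s just above it) (linear speed of timer above 0.6 m/s and horizontal distance between timer_mid and board_top below 0.15 m and height (world z) of timer_mid below 0.06 m).
It also fails if it takes over 69 s, if anything falls off the work surface, if the arm or the gripper's body presses on something with over 40 N, if the wrist force passes 120 N, or if a joint passes its speed limit or range.

## Working session

There is one attempt and no reset: what is moved stays moved. The work goes in short steps, Python scripts to look and compute and a shell command to move; the robot and the scene stay as the last step left them, time stands still between calls to the robot, and variables do not carry over. Pictures are saved under pics/ and viewed, at most 11 in all, crops included, and the job is handed in when it is done.

```bash
mkdir -p pics
cat > h.py <<'E'
import numpy as np, cv2
from scipy.spatial.transform import Rotation as R
from bench import get_obs, grab_frame, calibration, hand_in, grip_point_offset
def cloud(name, save=None):
    c=calibration(name); im,d=grab_frame(name)
    if save: cv2.imwrite('pics/'+save,im[:,:,::-1])
    K=np.array(c['K']); k=c['k1']
    v,u=np.mgrid[0:400,0:640].astype(float)
    s=cv2.undistortPoints(np.stack([u,v],-1).reshape(-1,1,2),K,np.array([k,0,0,0,0.])).reshape(400,640,2)
    P=np.dstack([s[...,0]*d,s[...,1]*d,d])
    Rm=R.from_rotvec(np.array(c['rvec']).ravel()).as_matrix()
    W=(P-np.array(c['tvec']).ravel())@Rm
    W[d==0]=np.nan
    return im,d,W
E
python3 - <<'E'
from h import *
im,d,W=cloud('scene','scene0.png'); np.save('Wscene.npy',W)
im,d,W=cloud('top','top0.png'); np.save('Wtop.npy',W)
o=get_obs(); print(o, grip_point_offset)
print(calibration('scene'),calibration('top'))
E
```

```text
{'clock': 0.1, 'joints': array([-1.29411522,  0.47775551,  0.02234847,  1.55634094, -0.01149164,
        1.10925213, -0.08309151]), 'qvel': array([ 0.00018152, -0.00066738, -0.00010064, -0.00417046, -0.00021593,
       -0.00167296, -0.00151681]), 'tau': array([ 3.52066607e-03, -5.97758174e+01,  1.61317728e+00, -2.81951970e+01,
        1.28019287e-02,  5.03222531e-03,  2.53476893e-07]), 'tcp_pos': array([0.25318656, 0.62516107, 0.23040242]), 'orientation': array([-6.00613808e-01, -3.08345721e+00,  2.54017870e-03]), 'contact_force': array([-0.03448105,  0.95082985, -0.20216727]), 'moment': array([ 0.02435206, -0.00738123, -0.00655851]), 'gripper_force': 0.0, 'grip_width': 0.08558818071721881} -0.0187
{'K': array([[392.5384788 ,   0.        , 319.99841708],
       [  0.        , 392.5384788 , 200.62346687],
       [  0.        ,   0.        ,   1.        ]]), 'k1': -0.041852229842296376, 'rvec': array([ 1.95522721,  0.65479075, -0.43362685]), 'tvec': array([-0.4312234 , -0.07580163,  1.25087146])} {'K': array([[501.56043421,   0.        , 311.14162509],
       [  0.        , 501.56043421, 196.51737521],
       [  0.        ,   0.        ,   1.        ]]), 'k1': -0.0538736877122014, 'rvec': array([ 1.71524376, -1.96255285,  0.72205097]), 'tvec': array([0.09950865, 0.46216578, 0.91100755])}
```

View pics/scene0.png

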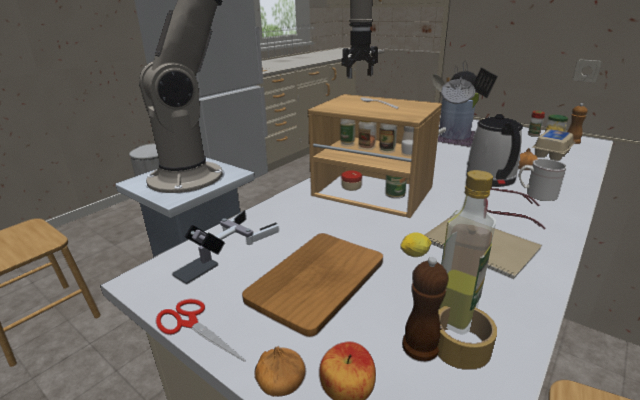

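View pics/top0.png

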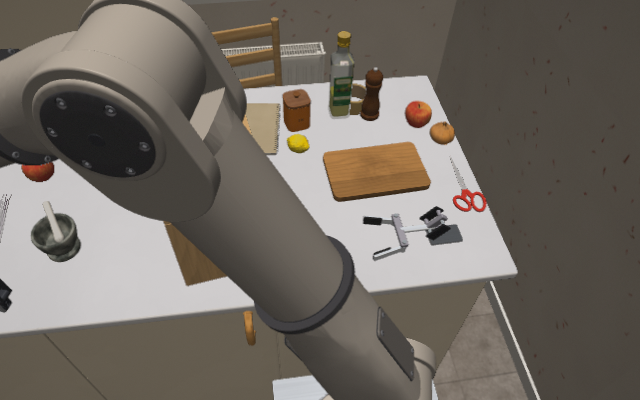

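The scene view shows the timer (351,180) left and the tin (397,186) right in the gap. The reacher stands at about (200,255) with its jaws towards (262,232), and the board is centred on (315,280). In the top view the reacher's foot is at (445,235), its crosshead at (400,230) and the board at (377,170).

```bash
cat > m.py <<'E'
from h import *
for n in ('scene','top'):
    W=np.load(f'W{n}.npy'); im=cv2.imread(f'pics/{n}0.png'); hsv=cv2.cvtColor(im,cv2.COLOR_BGR2HSV)
    def box(u0,v0,u1,v1):
        m=np.zeros((400,640),bool); m[v0:v1,u0:u1]=1; return m
    z=W[...,2]
    def rep(s,m):
        p=W[m&np.isfinite(z)]
        if len(p)<5: print(n,s,len(p)); return
        print(n,s,len(p),'med',np.median(p,0).round(3),'lo',np.percentile(p,3,axis=0).round(3),'hi',np.percentile(p,97,axis=0).round(3))
        q=p[:,:2].astype(np.float32); r=cv2.minAreaRect(q); print('   rect',np.round(r[0],3),np.round(r[1],3),round(r[2],1))
    if n=='scene':
        red=((hsv[...,0]<8)|(hsv[...,0]>172))&(hsv[...,1]>140)
        rep('timer',red&box(338,165,368,192))
        rep('tin',box(386,175,406,195)&(hsv[...,0]>35)&(hsv[...,0]<85)&(hsv[...,1]>60))
        rep('rackfront lo',box(310,190,420,216)&(z>0.003)&(z<0.014)&(hsv[...,1]>60))
        rep('racktop',box(305,90,445,130)&(z>0.235)&(z<0.252))
        rep('board',box(240,225,390,330)&(z>0.015)&(z<0.028)&(hsv[...,1]>80))
        b=box(165,205,285,285)
    else:
        rep('board',box(315,135,435,205)&(z>0.015)&(z<0.028)&(hsv[...,1]>80))
        b=box(355,203,468,262)
    rep('foot',b&(z>0.006)&(z<0.014)&(hsv[...,2]<110))
    rep('shaft/cross',b&(z>0.035)&(z<0.058))
    rep('high',b&(z>0.062)&(z<0.12))
E
python3 m.py
```

```text
scene timer 180 med [0.483 0.227 0.042] lo [0.455 0.211 0.031] hi [0.502 0.259 0.047]
   rect [0.464 0.271] [0.054 0.128] 19.9
scene tin 150 med [0.614 0.246 0.033] lo [0.591 0.24  0.014] hi [0.63  0.267 0.064]
   rect [0.613 0.252] [0.049 0.02 ] 30.7
scene rackfront lo 460 med [0.583 0.149 0.01 ] lo [0.423 0.126 0.004] hi [0.696 0.246 0.013]
   rect [0.552 0.199] [0.286 0.117] 8.5
scene racktop 2644 med [0.567 0.21  0.246] lo [0.415 0.13  0.237] hi [0.69  0.346 0.248]
   rect [0.544 0.246] [0.29  0.214] 8.9
scene board 7381 med [ 0.676 -0.192  0.02 ] lo [ 0.594 -0.292  0.018] hi [ 0.748 -0.051  0.022]
   rect [ 0.667 -0.166] [0.165 0.261] 3.2
scene foot 530 med [ 0.45  -0.293  0.009] lo [ 0.424 -0.326  0.007] hi [ 0.469 -0.253  0.011]
   rect [ 0.446 -0.289] [0.081 0.049] 89.3
scene shaft/cross 807 med [ 0.452 -0.176  0.047] lo [ 0.397 -0.267  0.036] hi [ 0.497 -0.103  0.056]
   rect [ 0.445 -0.183] [0.117 0.176] 0.5
scene high 371 med [ 0.45  -0.266  0.075] lo [ 0.418 -0.278  0.063] hi [ 0.474 -0.244  0.086]
   rect [ 0.444 -0.259] [0.041 0.062] 89.7
top board 4502 med [ 0.659 -0.162  0.021] lo [ 0.584 -0.285  0.017] hi [ 0.741 -0.044  0.025]
   rect [ 0.666 -0.197] [0.169 0.322] 3.1
top foot 322 med [ 0.431 -0.299  0.01 ] lo [ 0.418 -0.324  0.007] hi [ 0.464 -0.248  0.014]
   rect [ 0.458 -0.241] [0.103 0.228] 9.1
top shaft/cross 875 med [ 0.437 -0.17   0.049] lo [ 0.386 -0.256  0.036] hi [ 0.491 -0.101  0.057]
   rect [ 0.439 -0.183] [0.119 0.174] 0.9
top high 325 med [ 0.439 -0.258  0.075] lo [ 0.413 -0.275  0.062] hi [ 0.469 -0.24   0.087]
   rect [ 0.441 -0.258] [0.062 0.046] 1.0
```

```bash
cat > m2.py <<'E'
from h import *
from scipy.optimize import least_squares
W=np.load('Wscene.npy'); im=cv2.imread('pics/scene0.png'); hsv=cv2.cvtColor(im,cv2.COLOR_BGR2HSV); z=W[...,2]
V,U=np.mgrid[0:400,0:640]
red=((hsv[...,0]<8)|(hsv[...,0]>172))&(hsv[...,1]>140)
def circ(m,r,s):
    p=W[m&np.isfinite(z)][:,:2]; c0=np.median(p,0)+[0,r*.7]
    f=least_squares(lambda c:np.hypot(*(p-c).T)-r,c0,loss='soft_l1',f_scale=.002); print(s,f.x.round(4),'resid',np.median(abs(f.fun)).round(4),len(p)); return f.x
t=circ(red&(U>338)&(U<366)&(V>168)&(V<192)&(z>.024)&(z<.040)&(W[...,1]<.27),.031,'timer')
c=circ((U>384)&(U<408)&(V>174)&(V<198)&(z>.015)&(z<.06)&(W[...,1]<.275)&(W[...,1]>.2)&(hsv[...,0]>30)&(hsv[...,0]<90),.0285,'tin')
m=(U>305)&(U<445)&(V>90)&(V<130)&(z>.235)&(z<.252)
print('rack box',cv2.boxPoints(cv2.minAreaRect(W[m][:,:2].astype(np.float32))).round(3).tolist())
# front face line
m=(U>310)&(U<415)&(V>185)&(V<216)&(z>.004)&(z<.011)&(hsv[...,1]>60)&(W[...,1]<.2)&(W[...,1]>.09)
p=W[m][:,:2].astype(np.float32); print('front',cv2.fitLine(p,cv2.DIST_HUBER,0,.01,.01).ravel().round(3),len(p))
for n in('scene','top'):
    w=np.load(f'W{n}.npy'); a=(w[...,2]>.27)&(w[...,2]<1.2)&(w[...,0]>.1)&(w[...,0]<1)&(w[...,1]>.05)&(w[...,1]<1.2)
    q=w[a]; print(n,len(q), np.c_[q.min(0),q.max(0)].round(2).tolist() if len(q) else '')
    vv,uu=np.where(a)
    if len(q): print(uu.min(),uu.max(),vv.min(),vv.max())
# shaft axis and jaws
m=(U>165)&(U<285)&(V>205)&(V<285)&(z>.035)&(z<.058); p=W[m]
for y0 in np.arange(-.28,-.08,.02):
    q=p[(p[:,1]>y0)&(p[:,1]<y0+.02)]
    if len(q): print(round(y0,2),len(q),np.percentile(q[:,0],[2,50,98]).round(3))
d=np.array([0,np.sin(np.radians(40)),-np.cos(np.radians(40))])
o=get_obs(); R0=R.from_rotvec(o['orientation']); print(R0.as_matrix().round(3))
for s in(1,-1):
    y=np.array([s,0,0.]); Rt=R.from_matrix(np.c_[np.cross(y,d),y,d]); print(s,((Rt*R0.inv()).as_rotvec()/np.radians(5)).round(2))
print('TCP target for grip',(np.array([.446,-.26,.065])+.019*d).round(4))
E
python3 m2.py
```

```text
timer [0.4724 0.2427] resid 0.0014 63
tin [0.6012 0.2708] resid 0.001 230
rack box [[0.3840000033378601, 0.32899999618530273], [0.4169999957084656, 0.11800000071525574], [0.703000009059906, 0.16300000250339508], [0.6700000166893005, 0.37400001287460327]]
front [0.988 0.155 0.582 0.149] 259
scene 8126 [[0.1, 1.0], [0.07, 1.2], [0.27, 0.51]]
199 630 0 71
top 14367 [[0.1, 0.44], [0.07, 0.58], [0.27, 0.82]]
0 335 0 303
-0.28 71 [0.419 0.448 0.473]
-0.26 93 [0.419 0.472 0.474]
-0.24 51 [0.42  0.472 0.475]
-0.22 52 [0.442 0.448 0.452]
-0.2 53 [0.44  0.449 0.452]
-0.18 292 [0.402 0.454 0.49 ]
-0.16 39 [0.399 0.489 0.493]
-0.14 75 [0.394 0.488 0.498]
-0.12 69 [0.388 0.492 0.501]
-0.1 12 [0.391 0.496 0.502]
[[-0.927  0.375 -0.   ]
 [ 0.375  0.927 -0.002]
 [-0.    -0.002 -1.   ]]
1 [  7.04   4.72 -13.01]
-1 [ 5.26 -7.76 21.37]
TCP target for grip [ 0.446  -0.2478  0.0504]
```

```bash
python3 -m pendant '{"translation":[[0.2,-2.2,0.3],[0.4,-4.5,0.6],[0.6,-7,1],[0.8,-9.2,1.6],[1.5,-11,3],[2.2,-13,4.2],[3,-15,5.2],[3.8,-17,5.6],[4.5,-19,5.4],[5.2,-21,5.1],[5.9,-23,4.8],[5.9,-23,4.8]],"delta_rot":[[0,0,0],[0,0,0],[0,0,0],[0,0,0],[0.5,0.35,-0.9],[1,0.7,-1.8],[1.5,1.05,-2.7],[2.1,1.4,-3.9],[2.8,1.9,-5.2],[3.5,2.3,-6.5],[4.2,2.8,-7.8],[4.2,2.8,-7.8]]}' 1 40
```

```text
clock: 1.6
tcp_pos: [0.4015, 0.0459, 0.3505]
orientation: [-1.452, -2.401, -0.438]
contact_force: [-0.8, 0.3, -0.0]
grip_width: 0.0852
gripper_force: 0.0
```

```bash
python3 -m pendant '{"translation":[[0.3,-2,-0.5],[0.6,-4,-1.2],[0.8,-6,-2],[1,-8,-2.8],[1.3,-10,-3.6],[1.5,-12,-4.6],[1.7,-14,-5.6],[1.8,-15,-6.4],[1.8,-15,-6.4],[1.8,-15,-6.4]],"delta_rot":[[0.4,0.25,-0.7],[0.8,0.5,-1.4],[1.2,0.8,-2.2],[1.6,1.1,-3],[2,1.4,-3.8],[2.4,1.65,-4.5],[2.84,1.92,-5.2],[2.84,1.92,-5.2],[2.84,1.92,-5.2],[2.84,1.92,-5.2]]}'
cat > rel.py <<'E'
from h import *
import sys
# usage: grip x y z yaw lean(deg) ; prints needed delta in units
def need(g,yaw,lean=40,off=.019):
    o=get_obs(); R0=R.from_rotvec(o['orientation']); a=np.radians(yaw); l=np.radians(lean)
    f=np.array([np.cos(a),np.sin(a),0]); d=np.sin(l)*f-np.cos(l)*np.array([0,0,1]); y=-np.array([-np.sin(a),np.cos(a),0])
    Rt=R.from_matrix(np.c_[np.cross(y,d),y,d]); t=np.array(g)+off*d
    print('tcp',o['tcp_pos'].round(4),'-> ',t.round(4),'units',((t-o['tcp_pos'])/.025).round(2),'rot',((Rt*R0.inv()).as_rotvec()/np.radians(5)).round(2),'w',o['grip_width'].round(4),'q',o['joints'].round(2),'t',o['clock'])
if __name__=='__main__': need([float(v) for v in sys.argv[1:4]],float(sys.argv[4]))
E
python3 rel.py .446 -.26 .065 90
python3 -c "
from h import *
im,d,W=cloud('wrist','w1.png'); np.save('Ww.npy',W)"
```

```text
clock: 2.85
tcp_pos: [0.4465, -0.3229, 0.1917]
orientation: [-1.814, -1.818, -0.662]
contact_force: [0.5, 1.2, 0.4]
grip_width: 0.0855
gripper_force: 0.0Traceback (most recent call last):
  File "rel.py", line 9, in <module>
    if __name__=='__main__': need([float(v) for v in sys.argv[1:4]],float(sys.argv[4]))
                             ~~~~^^^^^^^^^^^^^^^^^^^^^^^^^^^^^^^^^^^^^^^^^^^^^^^^^^^^^^
  File "rel.py", line 8, in need
    print('tcp',o['tcp_pos'].round(4),'-> ',t.round(4),'units',((t-o['tcp_pos'])/.025).round(2),'rot',((Rt*R0.inv()).as_rotvec()/np.radians(5)).round(2),'w',o['grip_width'].round(4),'q',o['joints'].round(2),'t',o['clock'])
                                                                                                                                                             ^^^^^^^^^^^^^^^^^^^^^
AttributeError: 'float' object has no attribute 'round'
```

View pics/w1.png

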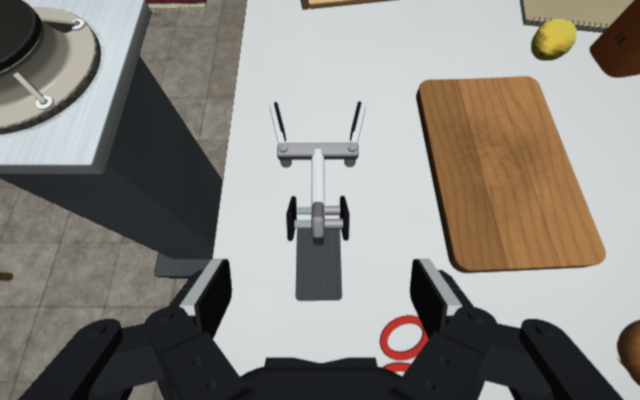

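The wrist view shows the reacher square to the hand, at u≈318 between fingers centred on u≈320, with plates at (292,218) and (345,218). The yaw and x look right.

```bash
sed -i "s/o\['grip_width'\].round(4)/round(o['grip_width'],4)/" rel.py
python3 rel.py .446 -.26 .065 90
python3 - <<'E'
from h import *
W=np.load('Ww.npy');V,U=np.mgrid[0:400,0:640]
def b(s,u0,v0,u1,v1,z0,z1):
    m=(U>=u0)&(U<=u1)&(V>=v0)&(V<=v1)&(W[...,2]>z0)&(W[...,2]<z1);p=W[m];print(s,len(p),np.c_[np.percentile(p,2,axis=0),np.median(p,0),np.percentile(p,98,axis=0)].round(4).tolist())
b('cross',275,140,362,162,.045,.058);b('shaft',310,165,326,200,.045,.062);b('plL',284,195,300,242,.03,.1);b('plR',336,195,352,242,.03,.1);b('foot',290,240,345,303,.005,.015)
E
```

```text
tcp [ 0.4466 -0.3229  0.1921] ->  [ 0.446  -0.2478  0.0504] units [-0.02  3.   -5.67] rot [-0.01  0.01 -0.03] w 0.0856 q [ 0.25  0.79  0.85  1.64 -0.84  1.71  1.35] t 2.9
cross 1350 [[0.3988, 0.4416, 0.4852], [-0.1846, -0.1732, -0.162], [0.046, 0.0521, 0.0557]]
shaft 447 [[0.4363, 0.4428, 0.4493], [-0.2316, -0.2124, -0.1911], [0.0473, 0.0522, 0.0541]]
plL 452 [[0.4142, 0.4189, 0.4257], [-0.2791, -0.2622, -0.2306], [0.0433, 0.075, 0.0868]]
plR 434 [[0.4601, 0.4669, 0.4714], [-0.2785, -0.2621, -0.2291], [0.0462, 0.076, 0.0869]]
foot 2700 [[0.4194, 0.443, 0.4669], [-0.3274, -0.2983, -0.2649], [0.0072, 0.0102, 0.0118]]
```

```bash
python3 -m pendant '{"translation":[[-0.06,-0.3,-1.5],[-0.06,0.5,-2.65],[-0.06,1.3,-3.6],[-0.06,2.1,-4.55],[-0.06,2.7,-5.25],[-0.06,3.05,-5.75],[-0.06,3.05,-5.75],[-0.06,3.05,-5.75]],"delta_rot":[[0,0,0],[0,0,0],[0,0,0],[0,0,0],[0,0,0],[0,0,0],[0,0,0],[0,0,0]]}'
python3 -m pendant '{"translation":[[0,0,0],[0,0,0],[0,0,0],[0,0,0],[0,0,0],[0,0,0]],"delta_rot":[[0,0,0],[0,0,0],[0,0,0],[0,0,0],[0,0,0],[0,0,0]]}' 0.63 40
```

```text
clock: 3.9
tcp_pos: [0.4446, -0.2491, 0.0482]
orientation: [-1.818, -1.818, -0.661]
contact_force: [-0.6, -0.7, -0.4]
grip_width: 0.0853
gripper_force: 0.0
clock: 4.65
tcp_pos: [0.4453, -0.249, 0.0484]
orientation: [-1.818, -1.819, -0.662]
contact_force: [2.6, -2.1, 5.8]
grip_width: 0.0539
gripper_force: 14.5
```

```bash
python3 -m pendant '{"translation":[[0,0,0.2],[0,0,0.4],[0,0,0.8],[0,0,1.2],[0,0,1.6],[0,0,1.6],[0,0,1.6]],"delta_rot":[[0,0,0],[0,0,0],[0,0,0],[0,0,0],[0,0,0],[0,0,0],[0,0,0]]}' 0.625
cat > rch.py <<'E'
from h import *
o=get_obs(); im,d,W=cloud('wrist'); V,U=np.mgrid[0:400,0:640]
if __name__=='__main__':
    import sys
    cv2.imwrite('pics/'+sys.argv[1],im[:,:,::-1]); np.save('Ww.npy',W)
    print(o['tcp_pos'].round(4),o['contact_force'].round(1),o['grip_width'],o['gripper_force'])
E
python3 rch.py w2.png
```

```text
clock: 5.52
tcp_pos: [0.4444, -0.2479, 0.0875]
orientation: [-1.817, -1.817, -0.661]
contact_force: [0.0, -0.0, -3.4]
grip_width: 0.0536
gripper_force: 13.5
[ 0.4444 -0.2479  0.0875] [ 0.  -0.  -3.4] 0.0535996869736049 13.50135326385498
```

View pics/w2.png

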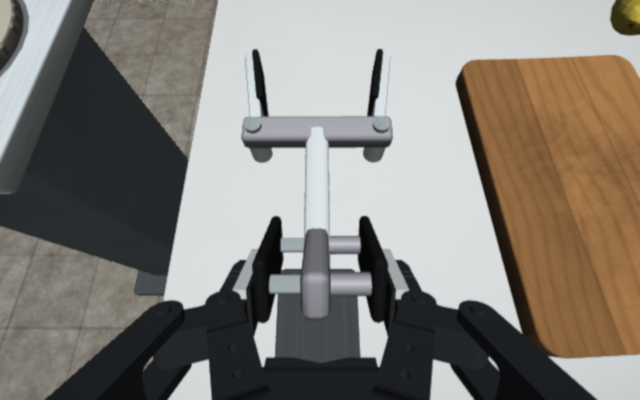

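The reacher hangs from the fingers with its shaft at u≈316, crosshead at (317,132) and open jaws at the top. Next I check its pitch and the jaw midpoint relative to the TCP.

```bash
cat > tilt.py <<'E'
from h import *
W=np.load('Ww.npy');V,U=np.mgrid[0:400,0:640]
def b(s,u0,v0,u1,v1):
    m=(U>=u0)&(U<=u1)&(V>=v0)&(V<=v1)&(W[...,2]>.04);p=W[m];print(s,len(p),np.median(p,0).round(4));return np.median(p,0)
b('crossL',250,120,275,138);b('crossR',360,120,385,138);a=b('shaft near',312,200,321,220);c=b('shaft far',312,150,321,170);print('pitch deg',np.degrees(np.arctan2(c[2]-a[2],c[1]-a[1])))
b('padL',256,60,266,110);b('padR',372,60,380,110)
E
python3 tilt.py
```

```text
crossL 493 [ 0.4087 -0.1705  0.0911]
crossR 494 [ 0.4749 -0.1707  0.0913]
shaft near 210 [ 0.4415 -0.2221  0.0921]
shaft far 209 [ 0.4412 -0.1917  0.0919]
pitch deg -0.4483234556337072
padL 455 [ 0.4016 -0.128   0.0793]
padR 436 [ 0.482  -0.1283  0.0806]
```

```bash
python3 rel.py .526 -.083 .085 98.9
```

```text
tcp [ 0.4443 -0.2479  0.0873] ->  [ 0.5241 -0.0709  0.0704] units [ 3.19  7.08 -0.68] rot [ 0.   -0.    1.78] w 0.0536 q [ 0.17  0.85  0.79  1.83 -0.94  1.51  1.43] t 5.575
```

```bash
python3 -m pendant '{"translation":[[0.2,0.5,0],[0.6,1.3,-0.1],[1.1,2.4,-0.2],[1.6,3.6,-0.4],[2.2,4.8,-0.5],[2.7,6,-0.6],[3.1,6.8,-0.68],[3.19,7.08,-0.68],[3.19,7.08,-0.68],[3.19,7.08,-0.68]],"delta_rot":[[0,0,0.1],[0,0,0.3],[0,0,0.6],[0,0,0.9],[0,0,1.2],[0,0,1.5],[0,0,1.7],[0,0,1.78],[0,0,1.78],[0,0,1.78]]}'
python3 rch.py w3.png; python3 rel.py .526 -.083 .085 98.9
```

```text
clock: 6.82
tcp_pos: [0.5237, -0.0726, 0.0706]
orientation: [-1.658, -1.933, -0.601]
contact_force: [0.7, -0.2, -2.6]
grip_width: 0.0536
gripper_force: 13.5
[ 0.5237 -0.0726  0.0706] [ 0.7 -0.2 -2.6] 0.05358399254306707 13.501480668783188
tcp [ 0.5237 -0.0726  0.0706] ->  [ 0.5241 -0.0709  0.0704] units [ 0.02  0.07 -0.01] rot [ 0.02 -0.    0.03] w 0.0538 q [-0.12  0.83  0.7   1.87 -1.03  1.41  1.3 ] t 6.875
```

View pics/w3.png

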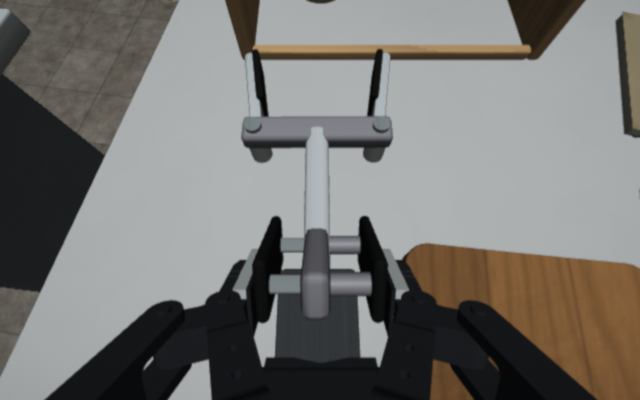

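The wrist view shows the sill level at v≈50, running u 255–530, so the yaw matches the rack. The timer's near edge shows at (320,0), in line with the jaws.

Run:
```python
from h import *
W=np.load('Ww.npy');V,U=np.mgrid[0:400,0:640]; im=cv2.imread('pics/w3.png')
a=np.radians(98.9); f=np.array([np.cos(a),np.sin(a)]); l=np.array([-f[1],f[0]]); M=np.array([.560,.143])
def b(s,u0,v0,u1,v1,zl=-1,zh=1):
    m=(U>=u0)&(U<=u1)&(V>=v0)&(V<=v1)&(W[...,2]>zl)&(W[...,2]<zh);p=W[m]
    q=np.median(p,0); print(s,len(p),q.round(4),'rack(mouth) x,y',((q[:2]-M)@f).round(4),((q[:2]-M)@l).round(4), 'min/max y',((p[:,:2]-M)@l).min().round(4),((p[:,:2]-M)@l).max().round(4))
b('sill',262,44,520,54,.006,.016); b('sillL',262,44,300,54,.006,.016); b('sillR',480,44,520,54,.006,.016)
b('crossL',250,120,275,138);b('crossR',360,120,385,138)
b('padL',256,60,266,110);b('padR',372,60,380,110)
t=np.array([.4724,.2427]); print('timer',(t-M)@f,(t-M)@l)
for v in (0,1,2,3):
    r=im[v,295:345].astype(int); k=np.where(r.max(1)<150)[0]+295
    print(v,k.min() if len(k) else None,k.max() if len(k) else None, im[v,320], W[v,320].round(4))
o=get_obs()['tcp_pos'];print('tcp',(o[:2]-M)@f,(o[:2]-M)@l)
```

```text
sill 2531 [0.5591 0.1475 0.0117] rack(mouth) x,y 0.0046 0.0002 min/max y -0.1215 0.1258
sillL 388 [0.4534 0.131  0.0118] rack(mouth) x,y 0.0047 0.1071 min/max y 0.089 0.1258
sillR 409 [0.659  0.1625 0.0115] rack(mouth) x,y 0.0039 -0.1008 min/max y -0.1215 -0.0812
crossL 493 [ 0.4764 -0.0013  0.0742] rack(mouth) x,y -0.1296 0.1049 min/max y 0.0968 0.1121
crossR 494 [0.5417 0.0085 0.0743] rack(mouth) x,y -0.1301 0.0389 min/max y 0.0312 0.0465
padL 559 [0.462  0.0447 0.0607] rack(mouth) x,y -0.082 0.112 min/max y 0.1087 0.1282
padR 457 [0.542  0.0528 0.0633] rack(mouth) x,y -0.0864 0.0317 min/max y 0.017 0.0353
timer 0.11205222845704152 0.07112065872734158
0 306 335 [32 41 45] [0.4785 0.2115 0.0067]
1 307 333 [33 41 44] [0.4784 0.2117 0.0054]
2 310 330 [51 56 58] [0.4783 0.2126 0.0038]
3 314 327 [106 108 106] [0.4781 0.2135 0.0019]
tcp -0.20743794422791198 0.06922261313132601
```

```bash
python3 -m pendant '{"translation":[[0.1,0.02,-0.25],[0.16,0.1,-0.48],[0.05,0.8,-0.48],[-0.06,1.5,-0.48],[-0.18,2.2,-0.48],[-0.29,2.9,-0.48],[-0.4,3.6,-0.48],[-0.51,4.3,-0.48],[-0.62,5,-0.48],[-0.73,5.7,-0.48],[-0.83,6.3,-0.48],[-0.83,6.3,-0.48]],"delta_rot":[[0,0,0],[0,0,0],[0,0,0],[0,0,0],[0,0,0],[0,0,0],[0,0,0],[0,0,0],[0,0,0],[0,0,0],[0,0,0],[0,0,0]]}'
python3 rch.py w4.png
python3 - <<'E'
from h import *
im,d,W=cloud('scene'); cv2.imwrite('pics/s4.png',cv2.resize(im[140:260,240:440,::-1],(800,480),interpolation=cv2.INTER_CUBIC))
a=cv2.imread('pics/s4.png');b=cv2.resize(cv2.imread('pics/w4.png'),(480,300));
c=np.zeros((600,800,3),np.uint8);c[:300,:480]=b;c[300:,:500]=cv2.resize(a,(500,300));cv2.imwrite('pics/c4.png',c)
E
```

```text
clock: 8.38
tcp_pos: [0.5029, 0.0879, 0.0586]
orientation: [-1.652, -1.935, -0.602]
contact_force: [1.0, -1.3, -3.6]
grip_width: 0.0533
gripper_force: 13.5
[0.5029 0.0879 0.0586] [ 1.  -1.3 -3.6] 0.053338254910036124 13.499766737222672
```

View pics/c4.png

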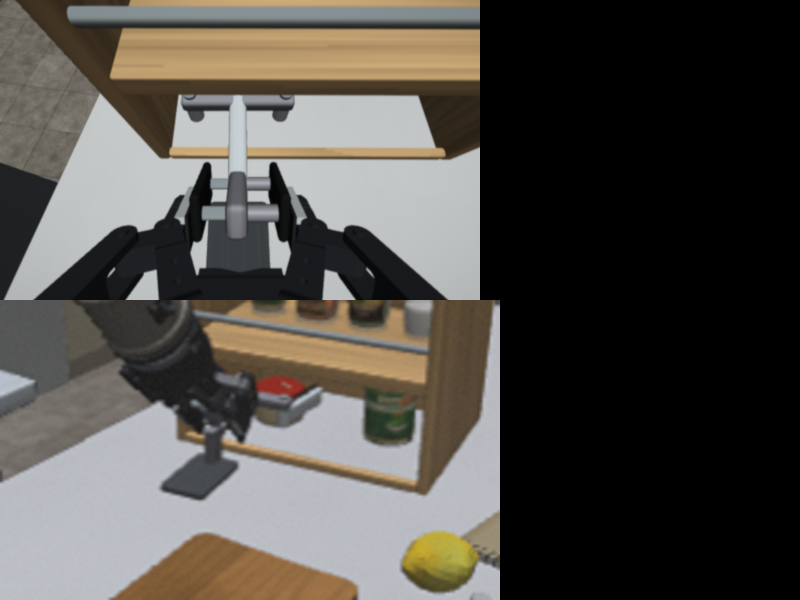

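In the wrist view (top), the crosshead is centred in the left half of the gap, past the sill. In the scene view (bottom), the jaws straddle the red timer and the tin stands clear. I advance the last 29 mm and lower.

```bash
python3 -m pendant '{"translation":[[-0.06,0.4,0],[-0.12,0.8,-0.1],[-0.18,1.15,-0.2],[-0.18,1.15,-0.26],[-0.18,1.15,-0.26],[-0.18,1.15,-0.26]],"delta_rot":[[0,0,0],[0,0,0],[0,0,0],[0,0,0],[0,0,0],[0,0,0]]}'
python3 - <<'E'
from h import *
im,d,W=cloud('scene'); o=get_obs(); M=np.array([.56,.143]);f=np.array([-.1547,.988]);l=np.array([-.988,-.1547]);p=o['tcp_pos'][:2]-M;print(p@f,p@l)
cv2.imwrite('pics/s5.png',cv2.resize(im[150:220,300:420,::-1],(720,420),interpolation=cv2.INTER_CUBIC))
E
```

```text
clock: 9.22
tcp_pos: [0.4991, 0.1147, 0.0521]
orientation: [-1.656, -1.935, -0.602]
contact_force: [-0.1, -0.4, -2.9]
grip_width: 0.0538
gripper_force: 13.5
-0.01853267666059665 0.06460082152238683
```

View pics/s5.png

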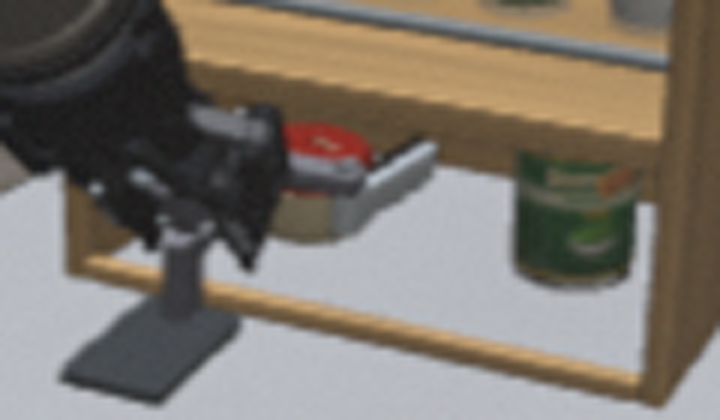

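The jaws straddle the timer at mid-height and the tin is well clear. I squeeze softly first.

```bash
Z='[[0,0,0],[0,0,0],[0,0,0],[0,0,0]]'; python3 -m pendant '{"translation":[[0,0,0],[0,0,0],[0,0,0],[0,0,0]],"delta_rot":[[0,0,0],[0,0,0],[0,0,0],[0,0,0]]}' 0.58 22
python3 -m pendant '{"translation":[[0,0,0],[0,0,0],[0,0,0],[0,0,0],[0,0,0],[0,0,0]],"delta_rot":[[0,0,0],[0,0,0],[0,0,0],[0,0,0],[0,0,0],[0,0,0]]}' 0.5 22
```

```text
clock: 9.78
tcp_pos: [0.4989, 0.1152, 0.0521]
orientation: [-1.655, -1.935, -0.602]
contact_force: [0.3, -0.1, -3.5]
grip_width: 0.0496
gripper_force: 15.0
clock: 10.52
tcp_pos: [0.4989, 0.1152, 0.0521]
orientation: [-1.655, -1.935, -0.602]
contact_force: [0.3, 0.0, -3.7]
grip_width: 0.0458
gripper_force: 25.7
```

```bash
python3 -m pendant '{"translation":[[0,0,0],[0,0,0],[0,0,0],[0,0,0]],"delta_rot":[[0,0,0],[0,0,0],[0,0,0],[0,0,0]]}' 0.5 30
python3 -m pendant '{"translation":[[0,0,0],[0,0,0],[0,0,0],[0,0,0]],"delta_rot":[[0,0,0],[0,0,0],[0,0,0],[0,0,0]]}' 0.45 38
python3 -m pendant '{"translation":[[0,0,0.1],[0,0,0.2],[0,0,0.4],[0,0,0.4]],"delta_rot":[[0,0,0],[0,0,0],[0,0,0],[0,0,0]]}'
```

```text
clock: 11.02
tcp_pos: [0.4989, 0.1151, 0.0521]
orientation: [-1.655, -1.934, -0.602]
contact_force: [0.9, 0.1, -2.4]
grip_width: 0.0452
gripper_force: 32.8
clock: 11.52
tcp_pos: [0.499, 0.1151, 0.0521]
orientation: [-1.655, -1.935, -0.602]
contact_force: [0.4, -0.4, -0.7]
grip_width: 0.0451
gripper_force: 41.0
clock: 12.02
tcp_pos: [0.4991, 0.1151, 0.0624]
orientation: [-1.655, -1.935, -0.603]
contact_force: [1.0, -0.1, -4.8]
grip_width: 0.0448
gripper_force: 40.3
```

The wrist load of about 4.8 N matches the reacher plus the timer. I lift over the sill and withdraw.

```bash
python3 -m pendant '{"translation":[[0,0,0.3],[0,0,0.7],[0.05,-0.3,0.75],[0.14,-0.9,0.75],[0.25,-1.6,0.75],[0.38,-2.4,0.75],[0.5,-3.2,0.75],[0.65,-4.1,0.75],[0.8,-5,0.75],[0.95,-6,0.75],[1.1,-7,0.75],[1.18,-7.5,0.75]],"delta_rot":[[0,0,0],[0,0,0],[0,0,0],[0,0,0],[0,0,0],[0,0,0],[0,0,0],[0,0,0],[0,0,0],[0,0,0],[0,0,0],[0,0,0]]}'
python3 -m pendant '{"translation":[[0,0,0],[0,0,0.4],[0,0,0.8],[0,0,0.8]],"delta_rot":[[0,0,0],[0,0,0],[0,0,0],[0,0,0]]}'
python3 rch.py w6.png;  python3 rel.py .53 -.22 .12 45
```

```text
clock: 13.52
tcp_pos: [0.5286, -0.0748, 0.0807]
orientation: [-1.657, -1.934, -0.602]
contact_force: [0.1, 0.5, -4.8]
grip_width: 0.045
gripper_force: 40.3
clock: 14.02
tcp_pos: [0.5289, -0.0719, 0.102]
orientation: [-1.654, -1.937, -0.603]
contact_force: [-0.2, -0.7, -3.7]
grip_width: 0.0446
gripper_force: 40.3
[ 0.5289 -0.0719  0.102 ] [-0.2 -0.7 -3.7] 0.04464628505628658 40.28174579143524
tcp [ 0.5287 -0.0719  0.1015] ->  [ 0.5386 -0.2114  0.1054] units [ 0.4  -5.58  0.16] rot [ 1.000e-02  1.000e-02 -1.079e+01] w 0.0453 q [-0.14  0.78  0.72  1.85 -1.    1.44  1.26] t 14.075
```

View pics/w6.png

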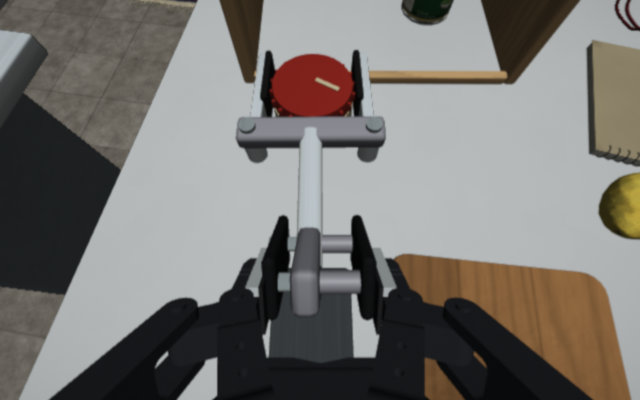

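The timer hangs squarely between the jaws at (313,85), in front of the sill. I check its height and tilt, then swing it over the board.

```bash
cat > top.py <<'E'
from h import *
import sys
W=np.load('Ww.npy'); hsv=cv2.cvtColor(cv2.imread('pics/'+sys.argv[1]),cv2.COLOR_BGR2HSV)
m=((hsv[...,0]<8)|(hsv[...,0]>172))&(hsv[...,1]>140)&np.isfinite(W[...,2]); m[150:]=0; m[:,:200]=0; m[:,420:]=0
p=W[m]; h=np.percentile(p[:,2],90); q=p[abs(p[:,2]-h)<.004]; c=q.mean(0); n=np.linalg.svd(q-c)[2][2]
print('red',len(p),len(q),'top centre',c.round(4),'tilt',np.degrees(np.arccos(abs(n[2]))).round(2),'n',(n*np.sign(n[2])).round(3))
E
python3 top.py w6.png
python3 -m pendant '{"translation":[[0,-0.2,0.1],[0.05,-0.7,0.2],[0.1,-1.3,0.3],[0.15,-2,0.3],[0.25,-2.8,0.3],[0.3,-3.6,0.3],[0.4,-4.4,0.3],[0.45,-5,0.3],[0.5,-5.5,0.3],[0.5,-5.6,0.3],[0.5,-5.6,0.3]],"delta_rot":[[0,0,-0.5],[0,0,-1.4],[0,0,-2.6],[0,0,-4],[0,0,-5.5],[0,0,-7],[0,0,-8.4],[0,0,-9.6],[0,0,-10.5],[0,0,-10.79],[0,0,-10.79]]}'
python3 rch.py w7.png; python3 top.py w7.png; python3 rel.py .541 -.219 .12 45
```

```text
red 4267 3162 top centre [0.5026 0.05   0.0938] tilt 1.14 n [ 0.005 -0.019  1.   ]
clock: 15.45
tcp_pos: [0.5403, -0.2128, 0.1086]
orientation: [-2.522, -1.041, -0.919]
contact_force: [0.2, 0.5, -4.6]
grip_width: 0.0451
gripper_force: 40.3
[ 0.5403 -0.2128  0.1086] [ 0.2  0.5 -4.6] 0.04510414840485276 40.311121344566345
red 4305 3139 top centre [ 0.6239 -0.1209  0.1004] tilt 1.21 n [-0.013 -0.016  1.   ]
tcp [ 0.5406 -0.2124  0.1084] ->  [ 0.5496 -0.2104  0.1054] units [ 0.36  0.08 -0.12] rot [-0.01 -0.    0.01] w 0.0447 q [ 0.11  0.64  0.68  2.07 -1.36  1.12  0.92] t 15.5
```

View pics/w7.png

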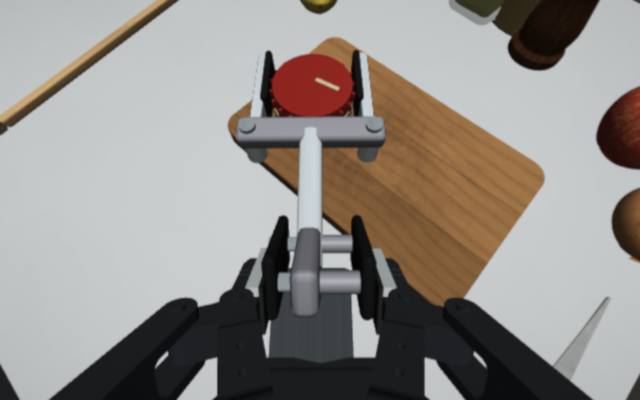

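The timer is over the board's near-left corner at (313,85), still level at 1.2°. Joint 5 is near its limit, so I turn back 8° and move further onto the board before lowering.

```bash
python3 -m pendant '{"translation":[[0.1,0,0],[0.3,-0.2,0],[0.6,-0.4,0],[0.97,-0.72,0],[0.97,-0.72,-0.3],[0.97,-0.72,-0.6],[0.97,-0.72,-0.9],[0.97,-0.72,-1],[0.97,-0.72,-1]],"delta_rot":[[0,0,0.4],[0,0,0.9],[0,0,1.3],[0,0,1.6],[0,0,1.6],[0,0,1.6],[0,0,1.6],[0,0,1.6],[0,0,1.6]]}'
python3 rch.py w8.png; python3 top.py w8.png; python3 rel.py .56 -.245 .09 53
```

```text
clock: 16.62
tcp_pos: [0.5649, -0.2302, 0.0831]
orientation: [-2.413, -1.202, -0.878]
contact_force: [-0.1, -0.1, -4.0]
grip_width: 0.0444
gripper_force: 40.3
[ 0.5649 -0.2302  0.0831] [-0.1 -0.1 -4. ] 0.04438974317773481 40.31557738780975
red 4338 3145 top centre [ 0.6346 -0.1275  0.0748] tilt 1.22 n [-0.011 -0.018  1.   ]
tcp [ 0.5651 -0.2303  0.0834] ->  [ 0.5673 -0.2352  0.0754] units [ 0.09 -0.2  -0.32] rot [ 0.   -0.    0.01] w 0.0448 q [ 0.18  0.74  0.63  1.94 -1.29  1.19  0.96] t 16.675
```

```bash
python3 -m pendant '{"translation":[[0,0,-0.08],[0,0,-0.16],[0,0,-0.2],[0,0,-0.2]],"delta_rot":[[0,0,0],[0,0,0],[0,0,0],[0,0,0]]}'
python3 -m pendant '{"translation":[[0,0,-0.04],[0,0,-0.06],[0,0,-0.06]],"delta_rot":[[0,0,0],[0,0,0],[0,0,0]]}'
```

```text
clock: 17.18
tcp_pos: [0.5651, -0.2303, 0.0782]
orientation: [-2.413, -1.202, -0.878]
contact_force: [-0.7, 0.1, -4.3]
grip_width: 0.045
gripper_force: 40.3
clock: 17.55
tcp_pos: [0.5651, -0.2303, 0.0768]
orientation: [-2.413, -1.202, -0.878]
contact_force: [0.3, 0.4, -4.1]
grip_width: 0.0452
gripper_force: 40.3
```

```bash
python3 -m pendant '{"translation":[[0,0,-0.05],[0,0,-0.1],[0,0,-0.1]],"delta_rot":[[0,0,0],[0,0,0],[0,0,0]]}'
python3 -m pendant '{"translation":[[0,0,-0.03],[0,0,-0.03],[0,0,-0.03]],"delta_rot":[[0,0,0],[0,0,0],[0,0,0]]}'
```

```text
clock: 17.92
tcp_pos: [0.5652, -0.2304, 0.0745]
orientation: [-2.413, -1.202, -0.879]
contact_force: [0.5, -0.3, -3.6]
grip_width: 0.0451
gripper_force: 40.7
clock: 18.3
tcp_pos: [0.5653, -0.2305, 0.0739]
orientation: [-2.413, -1.202, -0.879]
contact_force: [-1.3, -1.2, -0.9]
grip_width: 0.0449
gripper_force: 41.2
```

```bash
python3 -m pendant '{"translation":[[0,0,0],[0,0,0],[0,0,0],[0,0,0]],"delta_rot":[[0,0,0],[0,0,0],[0,0,0],[0,0,0]]}' 0.57
python3 -m pendant '{"translation":[[0,0,0],[0,0,0],[0,0,0],[0,0,0]],"delta_rot":[[0,0,0],[0,0,0],[0,0,0],[0,0,0]]}' 0.64
python3 rch.py w9.png; python3 top.py w9.png
```

```text
clock: 18.8
tcp_pos: [0.5651, -0.2303, 0.0734]
orientation: [-2.413, -1.202, -0.878]
contact_force: [0.6, -0.2, -2.7]
grip_width: 0.0492
gripper_force: 15.4
clock: 19.3
tcp_pos: [0.5651, -0.2304, 0.0736]
orientation: [-2.413, -1.202, -0.878]
contact_force: [0.2, -0.2, -3.4]
grip_width: 0.0546
gripper_force: 13.1
[ 0.5651 -0.2304  0.0736] [ 0.2 -0.2 -3.4] 0.05460557593602333 13.077253997325897
red 4343 3189 top centre [ 0.6349 -0.1277  0.0665] tilt 1.28 n [-0.01 -0.02  1.  ]
```

View pics/w9.png

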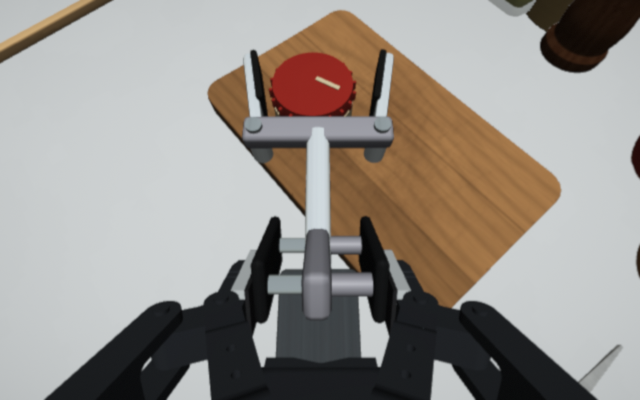

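The jaws are open with the timer at (313,85), upright and clear of both pads. I back straight off, then lift.

```bash
python3 -m pendant '{"translation":[[0.06,-0.05,0],[-0.1,-0.25,0],[-0.4,-0.65,0],[-0.8,-1.2,0],[-1.2,-1.7,0],[-1.6,-2.25,0],[-2,-2.8,0],[-2.4,-3.3,0],[-2.4,-3.3,0.3],[-2.4,-3.3,0.6],[-2.4,-3.3,0.6]],"delta_rot":[[0,0,0],[0,0,0],[0,0,0],[0,0,0],[0,0,0],[0,0,0],[0,0,0],[0,0,0],[0,0,0],[0,0,0],[0,0,0]]}'
python3 rel.py .46 -.22 .085 75
```

```text
clock: 20.72
tcp_pos: [0.506, -0.3124, 0.0896]
orientation: [-2.412, -1.205, -0.88]
contact_force: [0.3, 0.2, -3.5]
grip_width: 0.0545
gripper_force: 13.1
tcp [ 0.506  -0.3124  0.0896] ->  [ 0.4632 -0.2082  0.0704] units [-1.71  4.17 -0.76] rot [0.   0.02 4.39] w 0.0545 q [ 0.33  0.76  0.66  1.89 -1.2   1.29  1.04] t 20.725
```

```bash
python3 -m pendant '{"translation":[[-0.2,0.2,0],[-0.5,0.6,0],[-0.8,1.2,0],[-1.1,2,0],[-1.4,2.8,0],[-1.6,3.6,-0.2],[-1.71,4.17,-0.5],[-1.71,4.17,-0.9],[-1.71,4.17,-1.2],[-1.71,4.17,-1.4],[-1.71,4.17,-1.4]],"delta_rot":[[0,0,0.4],[0,0,1],[0,0,1.7],[0,0,2.4],[0,0,3.1],[0,0,3.8],[0,0,4.39],[0,0,4.39],[0,0,4.39],[0,0,4.39],[0,0,4.39]]}'
python3 rch.py w10.png
python3 - <<'E'
from h import *
W=np.load('Ww.npy');V,U=np.mgrid[0:400,0:640]
for s,u0,u1 in(('L',250,275),('R',360,385)):
    m=(U>=u0)&(U<=u1)&(V>=120)&(V<=138);print(s,np.median(W[m],0).round(4))
m=(U>312)&(U<324)&(V>150)&(V<170);a=np.median(W[m],0);m=(U>312)&(U<324)&(V>200)&(V<220);b=np.median(W[m],0);print(a,b)
E
```

```text
clock: 22.1
tcp_pos: [0.4621, -0.2091, 0.0531]
orientation: [-2.078, -1.589, -0.755]
contact_force: [0.7, -0.5, -2.9]
grip_width: 0.0545
gripper_force: 13.1
[ 0.4621 -0.2091  0.0531] [ 0.7 -0.5 -2.9] 0.05453164503702153 13.08092013001442
L [nan nan nan]
R [nan nan nan]
[nan nan nan] [ 0.46707038 -0.18380042  0.05767986]
```

Still about 4 mm up, so I lower gently to contact.

```bash
python3 -m pendant '{"translation":[[0,0,-0.06],[0,0,-0.12],[0,0,-0.14],[0,0,-0.14]],"delta_rot":[[0,0,0],[0,0,0],[0,0,0],[0,0,0]]}'
python3 -m pendant '{"translation":[[0,0,-0.03],[0,0,-0.06],[0,0,-0.06]],"delta_rot":[[0,0,0],[0,0,0],[0,0,0]]}'
```

```text
clock: 22.65
tcp_pos: [0.4624, -0.2086, 0.0501]
orientation: [-2.076, -1.591, -0.755]
contact_force: [0.5, -0.4, -3.4]
grip_width: 0.055
gripper_force: 13.1
clock: 23.02
tcp_pos: [0.4624, -0.2086, 0.0485]
orientation: [-2.076, -1.591, -0.755]
contact_force: [-0.0, -0.0, -3.8]
grip_width: 0.0546
gripper_force: 13.1
```

```bash
python3 -m pendant '{"translation":[[0,0,-0.03],[0,0,-0.05],[0,0,-0.05]],"delta_rot":[[0,0,0],[0,0,0],[0,0,0]]}'
python3 -m pendant '{"translation":[[0,0,-0.03],[0,0,-0.05],[0,0,-0.05]],"delta_rot":[[0,0,0],[0,0,0],[0,0,0]]}'
```

```text
clock: 23.4
tcp_pos: [0.4625, -0.2087, 0.0483]
orientation: [-2.076, -1.59, -0.757]
contact_force: [-2.4, -0.1, 5.8]
grip_width: 0.0544
gripper_force: 12.4
clock: 23.78
tcp_pos: [0.4625, -0.2088, 0.0482]
orientation: [-2.075, -1.59, -0.759]
contact_force: [-2.9, -1.8, 14.3]
grip_width: 0.0547
gripper_force: 11.6
```

```bash
python3 -m pendant '{"translation":[[0,0,0.05],[0,0,0.07],[0,0,0.07],[0,0,0.07],[0,0,0.07],[0,0,0.07]],"delta_rot":[[0,0,0],[0,0,0],[0,0,0],[0,0,0],[0,0,0],[0,0,0]]}' 1
python3 -m pendant '{"translation":[[-0.05,-0.2,0.25],[-0.17,-0.62,0.77],[-0.35,-1.25,1.55],[-0.5,-1.9,2.3],[-0.66,-2.5,3.06],[-0.83,-3.1,3.8],[-0.93,-3.5,4.3],[-0.93,-3.5,5],[-0.93,-3.5,5],[-0.93,-3.5,5],[-0.93,-3.5,5]],"delta_rot":[[0,0,0],[0,0,0],[0,0,0],[0,0,0],[0,0,0],[0,0,0],[0,0,0],[0,0,0],[0,0,0],[0,0,0],[0,0,0]]}'
python3 rch.py w11.png
python3 - <<'E'
from h import *
im,d,W=cloud('scene'); a=cv2.resize(im[140:340,150:450,::-1],(480,320)); b=cv2.resize(cv2.imread('pics/w11.png'),(480,280))
cv2.imwrite('pics/c11.png',np.vstack([a,b]))
hsv=cv2.cvtColor(im,cv2.COLOR_RGB2HSV);z=W[...,2]
m=((hsv[...,0]<8)|(hsv[...,0]>172))&(hsv[...,1]>140)&(W[...,0]>.58)&(W[...,0]<.72)&(W[...,1]>-.25)&(W[...,1]<-.05)
p=W[m];print('timer',np.median(p,0).round(3),np.percentile(p[:,2],98).round(3))
E
```

```text
clock: 24.52
tcp_pos: [0.4624, -0.2086, 0.0477]
orientation: [-2.076, -1.591, -0.755]
contact_force: [0.1, -0.2, -1.1]
grip_width: 0.0857
gripper_force: 0.0
clock: 25.9
tcp_pos: [0.4391, -0.2953, 0.1722]
orientation: [-2.075, -1.59, -0.755]
contact_force: [-0.7, 1.2, 0.6]
grip_width: 0.0856
gripper_force: 0.0
[ 0.4391 -0.2953  0.1722] [-0.7  1.2  0.6] 0.0855771335232583 0.0
timer [ 0.648 -0.135  0.064] 0.068
```

View pics/c11.png

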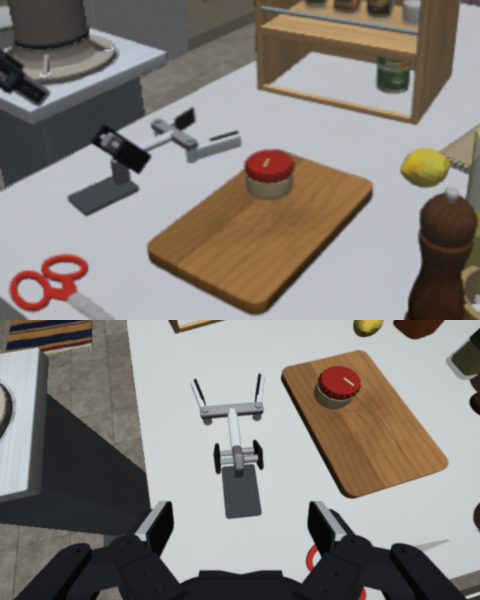

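The timer stands upright on the board at about (0.65, -0.13), top height 0.068. The reacher stands on its foot with its jaws open, and the tin is in place.

```bash
python3 -c "
from h import *
print(hand_in())"
```

```text
the job is handed in; nothing more can be done
None
```

I handed the job in at about 26 s with the timer upright on the board, the reacher back on its foot with its trigger released, and the tin not visibly moved; no verdict came back.

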